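Sweep the ring blanks into the catch pan

TASK

Sweep the three loose metal ring blanks lying on the wooden bench board over its open edge into the metal catch pan. Push them along with the fingertips, never picking one up, and leave the cone, the block and the jar on the board standing where they are.

Things in the scene. Friction and masses are not known exactly. Their poses are not given: they have to be found in the camera images.
- board: wooden bench board fixed to the table, turned up to 0.3 rad either way, 220 (its x) by 240 (its y) mm, flat top 30 mm above the table; origin on the table under the board's centre, z up. A rim 8 mm thick stands 12 mm above the board top along both x sides and the -y end (inside the 220 by 240). The +y end is open, with the catch pan below it
- pan (a point): centre of the inner floor of the aluminium catch pan fixed against the board's open end (board frame 0, +170, +4 mm): inside 212 mm (x) by 100 mm (y), floor 4 mm above the table, outer walls 4 mm thick up to 42 mm above the table
- lip (a point): the middle of the board's open edge, on its top face (board frame 0, +120, +30 mm); its axes are those of the board, so y points across the edge towards the pan
- ring0: loose steel ring blank on the board's -x side, one of three alike, lying flat on the board: 24 mm outer and 18 mm inner diameter, 9 mm tall, about 24 g; origin at its centre, 4.5 mm above what it lies on
- ring1: loose steel ring blank on the board's +x side, one of three alike, lying flat on the board: 24 mm outer and 18 mm inner diameter, 9 mm tall, about 24 g; origin at its centre, 4.5 mm above what it lies on
- ring2: loose steel ring blank towards the closed end, near the middle, one of three alike, lying flat on the board: 24 mm outer and 18 mm inner diameter, 9 mm tall, about 24 g; origin at its centre, 4.5 mm above what it lies on
- cone: loose dark wooden ring cone, bystander, standing on the board between the rings and the open edge: base 28 mm in diameter, 45 mm tall, origin at the centre of its underside; must stay
- block: loose dark steel doming block, bystander, a 26 mm cube in one corner of the board's closed end, origin at the centre of its underside; must stay
- jar: loose small amber glass jar with a metal lid, bystander, 26 mm in diameter, 36 mm tall, in the other corner of the closed end, origin at the centre of its underside; must stay
Things that resemble listed ones, but are neither listed nor needed, are in the scene too. Leave any blue or red look-alike of the ring0 alone.

How it is judged:
By the outcome, as a careful person would: the job done as asked, in the order asked, and still so for the second after the job is handed in, with the robot touching nothing.
It also fails if it takes over 54 s, if anything falls off the work surface, if the arm or the gripper's body presses on something with over 40 N, if the wrist force passes 120 N, or if a joint passes its speed limit or range.

ROBOT

A 7-joint arm with a two-finger parallel gripper is mounted at the origin on the work surface. World frame = base frame: x ahead of the robot, y to its left, z up, the work surface at z = 0. Lengths are in m, angles in rad, forces in N, time in s.
With the tool pointing down it reaches from about 0.4 to 0.875 m from the base axis. Payload 6.5 kg.
Tool frame: the origin (TCP) lies at the very end of the fingers, on their centre line; the grasp point (between the pads) lies ctrl.pinch_z behind it (ctrl.pinch_z is the distance from the TCP to the grasp point, in m); z points along the fingers, x is the direction in which the jaws open and shut, and the axes are right-handed (so a half turn about z gives the same grasp; the last joint's range is limited). The gripper opens to 85 mm and grips with 20 to 120 N. Pads are 22 mm wide; open, the fingers measure 114 mm over their backs; the gripper's body (76 mm by 85 mm) begins 54 mm behind the grasp point. The pads swing forward as they close: fully open they stand 13 mm farther back than shut.
Start: joints at [-1.307, 0.536, -0.004, 1.538, 0.003, 1.067, -0.071], TCP at [0.211, 0.615, 0.194] pointing down, gripper open.
Joint ranges: [-2.7, 2.7], [-0.37, 2.16], [-1.27, 1.26], [0.24, 2.4], [-1.31, 4.45], [0.19, 1.91], [-2.76, 2.76]. Speed limits (rad/s): [2.39, 2.39, 3.14, 3.14, 3.14, 3.14, 3.14].

INTERFACE

Orientations are given as a unit quaternion [w, x, y, z].
In Python, from plant import ctrl, capture, close_job gives the robot as it stands.
- The arm moves only by the tool apply_moves, never from a script. Its argument "targets" is a list that holds one entry, the list of rows, each a list of 7 numbers: the shift along the world's x, y, z in cm, then the turn, a rotation vector about the world's x, y, z in rad, then the finger opening in cm, from 0 to 8.54. A call has 1 to 5 rows; each row is the pose to reach, as a shift and turn from the pose commanded when the call began; what a row does not reach only later rows make up. A row lasts 1/8 s, in which the tool goes at most 62.5 mm and 10.7 degrees, less where a joint would pass 70% of its speed; a pose out of reach is approached as far as the arm can. A call with a gripper value outside its range is refused whole. The fingers move at their own pace and stop on an object; "squeeze" is the grip in N (left out, the last holds). Time passes only in rows, so rows that repeat a pose let the fingers close. It gives the time, the measured TCP pose, the force and the opening at its end, in the units of the state.
- ctrl.observe(): the state, without advancing time (a new reading comes with each control period).
- capture(name): name is "side" or "top"; returns a dict with "frame" (400x640x3 uint8, blue, green, red), "z_map" (400x640 float32, m along the optical axis (not along the pixel's ray), 0 where there is no reading), "fx", "fy", "cx", "cy" (pixels), "world_to_cam" (4x4, takes a point from world to camera coordinates). Camera axes: x right, y up, looking along -z (the intrinsics and any distortion apply to the point x, -y, -z); pixel columns grow to the right and rows downward; lengths in m; the calibration is good to about 2 mm. A picture is of the moment at which its call begins.
- close_job(): hands the job in, once; it reports no verdict.
The state is a dict: "time_s": time; "joint_positions": joint angles; "qd": joint speeds; "joint_efforts": joint torques, N m; "position": TCP position; "ee_rot": TCP orientation; "wrist_force": force on the tool from outside, world axes, zero at the start; "moment": the same for the moment, N m; "width": opening from 0.0 (shut) to 1.0 (fully open).
Only numpy, scipy, OpenCV 4.12 (cv2) and the standard library are available. Lean on these libraries where they do the work, as an engineer would, in place of code of your own. Each camera call takes 0.05 s, during which the arm holds its last target. There are 200 camera calls.

## Working session

There is one attempt and no reset: what is moved stays moved. The work goes in short steps, Python scripts to look and compute and a tool call to move; the robot and the scene stay as the last step left them, time stands still between calls to the robot, and variables do not carry over. Pictures are saved under pics/ and viewed, on a budget of 10 in all, crops included, one or two more only if the job needs it, and the job is handed in when it is done.

Besides the shell and the picture viewer there is one more tool, called after "Request:" in YAML: its name, and indented under it one key for each argument. apply_moves: Moves the arm, as the interface text tells. Its arguments: {"type":"object","properties":{"targets":{"type":"array"},"squeeze":{"type":"number"}},"required":["targets"]}

```bash
mkdir -p pics; cat > h.py <<'E'
import numpy as np, cv2
from plant import ctrl, capture, close_job
def pts(c):
    z=c["z_map"]; v,u=np.mgrid[0:z.shape[0],0:z.shape[1]]
    P=np.stack([(u-c["cx"])/c["fx"]*z,-(v-c["cy"])/c["fy"]*z,-z,np.ones_like(z)],-1)
    W=P@np.linalg.inv(c["world_to_cam"]).T
    W[z<=0]=np.nan
    return W[...,:3]
E
python3 - <<'E'
from h import *
for n in("top","side"):
    c=capture(n); cv2.imwrite(f"pics/{n}0.png",c["frame"]); np.savez(f"{n}0.npz",**c)
    print(n,c["fx"],c["cx"],c["cy"],np.linalg.inv(c["world_to_cam"]).round(3).tolist(), [k for k in c])
print(ctrl.observe(),ctrl.pinch_z)
E
```

```text
top 385.0239052746933 322.57078208452594 201.8927066271303 [[-0.007, 0.983, -0.186, 0.398], [-1.0, -0.008, -0.005, 0.032], [-0.006, 0.186, 0.983, 0.699], [0.0, 0.0, 0.0, 1.0]] ['frame', 'z_map', 'fx', 'fy', 'cx', 'cy', 'world_to_cam']
side 426.5679865175007 320.3579892519416 198.71164639502103 [[-0.936, 0.212, -0.281, 0.338], [-0.351, -0.614, 0.707, 0.493], [-0.023, 0.76, 0.649, 0.497], [0.0, 0.0, 0.0, 1.0]] ['frame', 'z_map', 'fx', 'fy', 'cx', 'cy', 'world_to_cam']
{'time_s': 0.1, 'joint_positions': array([-1.30722154,  0.53711501, -0.00442892,  1.53878088,  0.00259708,
        1.06729473, -0.07124804]), 'qd': array([ 0.00150291, -0.00166512,  0.00208752, -0.00205948,  0.00014955,
        0.00116907, -0.00047436]), 'joint_efforts': array([ 3.10834497e-03, -5.84571934e+01,  1.05202273e+00, -2.59771746e+01,
        1.26246820e-02,  4.76405679e-03, -2.80862608e-06]), 'position': array([0.2103069 , 0.61436683, 0.19288233]), 'ee_rot': array([ 5.10418336e-04,  8.13577265e-01,  5.81456276e-01, -6.10977559e-04]), 'wrist_force': array([ 0.66878045, -0.15334223,  0.21194321]), 'moment': array([-0.02334579,  0.0324258 , -0.0303466 ]), 'width': 1.003154242366139} 0.0187
```

View pics/top0.png

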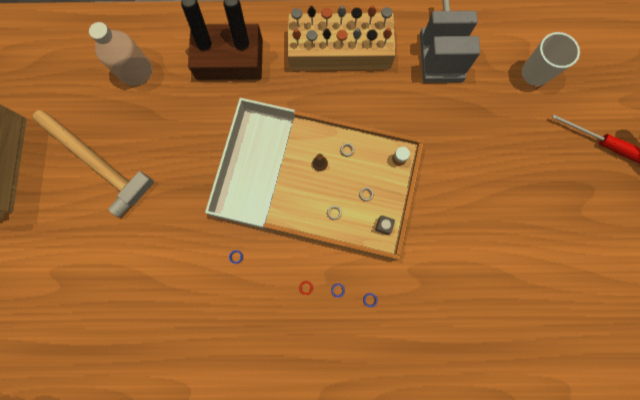

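View pics/side0.png

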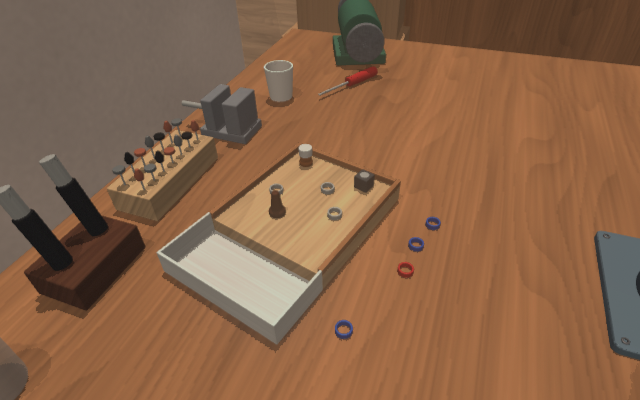

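The top view shows steel rings at (334,213), (347,150) and (366,194). It also shows the cone at (320,162), jar at (402,155), block at (385,225), and the pan on the left (world +y). World +x is up in the image, so ring0 = (334,213), ring1 = (347,150), ring2 = (366,194). The blue and red rings at (236,257), (306,288), (338,290) and (370,300) lie on the table and are decoys. The side view agrees: rings at (334,214), (277,189), (327,188).

```bash
cat > m.py <<'E'
from h import *
import sys
def measure(cs):
    c=cs["top"]; W=pts(c); x,y,z=W[...,0],W[...,1],W[...,2]
    m=(abs(z-.030)<.004)&(x>.2)&(x<.7)&(abs(y)<.3)
    n,l,s,_=cv2.connectedComponentsWithStats(m.astype(np.uint8)); k=1+np.argmax(s[1:,4])
    return W,l==k
if __name__=="__main__":
    C={n:dict(np.load(f"{n}0.npz")) for n in("top","side")}
    W,m=measure(C)
    print("z board",np.nanmedian(W[m][:,2]),m.sum())
    r=cv2.minAreaRect(W[m][:,:2].astype(np.float32)*1000); print("board top rect",r)
    S=pts(C["side"])
    for nm,(u,v),(us,vs) in [("ring0",(334,213),(334,214)),("ring1",(347,150),(277,189)),("ring2",(366,194),(327,188)),("cone",(320,162),(277,205)),("jar",(402,155),(306,155)),("block",(385,225),(364,181))]:
        for V,(a,b) in((W,(u,v)),(S,(us,vs))):
            P=V[b-14:b+15,a-14:a+15].reshape(-1,3); P=P[(P[:,2]>.0345)]
            hi=P[P[:,2]>P[:,2].max()-.006] if nm not in("cone",) else P
            print(nm,len(P),"mid",((P.min(0)+P.max(0))/2*1e3).round(1),"mean",(P.mean(0)*1e3).round(1),"ext",((P.max(0)-P.min(0))*1e3).round(0),"zmax",(P[:,2].max()*1e3).round(1))
    c=C["top"]; big=cv2.resize(c["frame"][90:270,200:430],None,fx=3.4,fy=3.3,interpolation=cv2.INTER_CUBIC); cv2.imwrite("pics/crop0.png",big)
E
python3 m.py
```

```text
z board 0.029596168919697408 13345
board top rect ((560.4096069335938, -0.6019134521484375), (232.8718719482422, 204.7278594970703), 75.84671783447266)
ring0 68 mid [505.5  15.4  38.2] mean [504.2  15.6  38.3] ext [23. 21.  7.] zmax 41.7
ring0 96 mid [503.9  17.   37.8] mean [503.7  18.5  38. ] ext [23. 24.  6.] zmax 40.9
ring1 66 mid [619.2  -9.4  37.5] mean [619.2  -9.   38. ] ext [22. 22.  6.] zmax 40.5
ring1 196 mid [620.7   6.5  55.3] mean [602.4  25.2  56.5] ext [70. 86. 41.] zmax 76.0
ring2 72 mid [537.2 -41.   37.7] mean [537.5 -41.   38.1] ext [23. 21.  5.] zmax 40.3
ring2 88 mid [536.6 -39.7  38. ] mean [536.2 -39.   38. ] ext [23. 25.  7.] zmax 41.4
cone 188 mid [592.9  40.1  55.5] mean [590.9  39.9  53. ] ext [23. 27. 41.] zmax 76.2
cone 309 mid [602.5  25.2  55.3] mean [591.4  45.5  52.1] ext [44. 60. 41.] zmax 76.0
jar 294 mid [ 606.5 -111.8   52. ] mean [ 599.4 -105.4   56.1] ext [54. 44. 35.] zmax 69.4
jar 366 mid [ 610.2 -115.4   51.4] mean [ 603.  -105.    50.7] ext [57. 57. 33.] zmax 68.0
block 279 mid [476.5 -75.5  46.5] mean [479.9 -69.8  53.6] ext [40. 41. 24.] zmax 58.2
block 426 mid [489.4 -80.7  46.9] mean [480.2 -72.2  47.8] ext [56. 58. 24.] zmax 59.2
```

View pics/crop0.png

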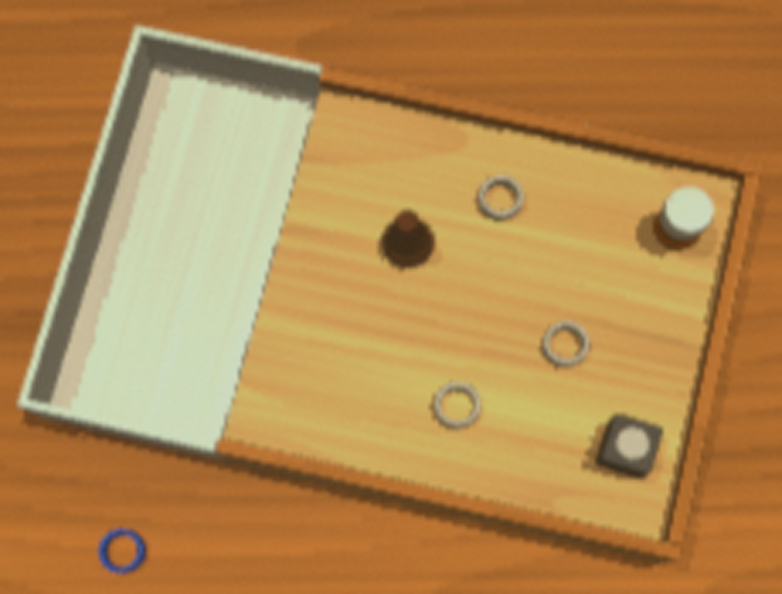

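The crop confirms three steel rings on the board. Board frame in the world: origin ≈ (559.4, -4.5) mm, yaw ≈ -0.247 rad.

| Thing | Board x, y (mm) |
|---|---|
| ring0 | (-58, 7) |
| ring1 | (59, 10) |
| ring2 | (-13, -40) |
| cone | (≈21, 52) |

I'll push each ring along board +y, nested between the two nearly shut fingertips (13 mm gap). Ring1 goes first.

Request:
apply_moves:
  targets:
    - [[8,-13.2,0,0,0,-0.18,1.3],[16,-26.4,0,0,0,-0.36,1.3],[24,-39.5,0,0,0,-0.54,1.3],[32,-52.7,0,0,0,-0.72,1.3],[39.9,-65.9,0,0,0,-0.9,1.3]]

```text
time_s: 0.72
position: [0.3732, 0.3458, 0.1936]
ee_rot: [-0.0, 0.986, 0.167, -0.0]
wrist_force: [0.9, 0.6, -0.4]
width: 0.153
```

```bash
cat > st.py <<'E'
from h import *
from scipy.spatial.transform import Rotation as R
o=ctrl.observe(); p=o["position"]*1e3; q=o["ee_rot"]; X=R.from_quat(np.r_[q[1:],q[0]]).as_matrix()
d=p[:2]-[559.4,-4.5]
print("t",o["time_s"],"pos",p.round(1),"board",(d@[.9696,-.2445]).round(1),(d@[.2445,.9696]).round(1),"ang",np.arctan2(X[1,0],X[0,0]).round(4),"tilt z",X[:,2].round(3),"w",o["width"],"F",o["wrist_force"].round(1), "q7",o["joint_positions"].round(2))
E
python3 st.py
```

```text
t 0.725 pos [373.2 345.8 193.6] board -266.2 294.1 ang 0.3352 tilt z [-0.  0. -1.] w 0.15310475021772812 F [ 0.9  0.6 -0.4] q7 [-1.05  0.3   0.26  1.92 -0.1   0.93 -0.41]
```

Request:
apply_moves:
  targets:
    - [[23.7,-39,0,0,0,-0.57,1.3],[23.7,-39,0,0,0,-0.57,1.3],[23.7,-39,0,0,0,-0.57,1.3],[23.7,-39,0,0,0,-0.57,1.3],[23.7,-39,0,0,0,-0.57,1.3]]

```text
time_s: 1.35
position: [0.5354, 0.0792, 0.1936]
ee_rot: [-0.0, 0.993, -0.114, -0.0]
wrist_force: [1.4, 0.4, 0.5]
width: 0.154
```

Request:
apply_moves:
  targets:
    - [[0,0,0,0,0,0,1.3],[0,0,0,0,0,0,1.3]]

```text
time_s: 1.6
position: [0.5343, 0.0812, 0.1933]
ee_rot: [-0.0, 0.993, -0.114, -0.001]
wrist_force: [-0.6, 0.8, -0.6]
width: 0.15
```

```bash
python3 st.py
```

```text
t 1.6 pos [534.3  81.2 193.3] board -45.3 77.0 ang -0.2291 tilt z [-0.001  0.    -1.   ] w 0.1502525309386097 F [-0.6  0.8 -0.6] q7 [-0.62  0.38  0.49  1.85 -0.21  0.96 -0.26]
```

Request:
apply_moves:
  targets:
    - [[4,-6.5,0,0,0,-0.018,1.3],[7.6,-12.5,0,0,0,-0.018,1.3],[7.6,-12.5,-5,0,0,-0.018,1.3],[7.6,-12.5,-10,0,0,-0.018,1.3],[7.6,-12.5,-14,0,0,-0.018,1.3]]

```text
time_s: 2.22
position: [0.6097, -0.0415, 0.0513]
ee_rot: [-0.001, 0.993, -0.122, -0.001]
wrist_force: [-0.6, -0.7, -0.1]
width: 0.155
```

Request:
apply_moves:
  targets:
    - [[0,0,0,0,0,0,1.3]]

```text
time_s: 2.35
position: [0.6077, -0.0415, 0.0507]
ee_rot: [-0.0, 0.993, -0.122, -0.004]
wrist_force: [0.2, 0.8, -0.1]
width: 0.151
```

```bash
python3 st.py; python3 -c "
from h import *
c=capture('side'); cv2.imwrite('pics/s1.png',cv2.resize(c['frame'][110:310,150:430],None,fx=2.8,fy=2.8,interpolation=cv2.INTER_CUBIC))"
```

```text
t 2.35 pos [607.7 -41.5  50.7] board 55.8 -24.1 ang -0.2441 tilt z [-0.007  0.001 -1.   ] w 0.15061305679955148 F [ 0.2  0.8 -0.1] q7 [-0.31  0.69  0.42  1.76 -0.38  0.78  0.07]
```

View pics/s1.png

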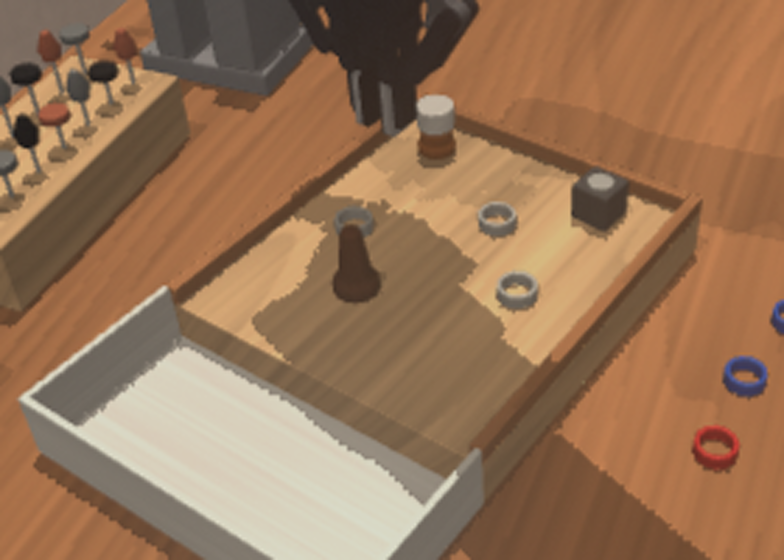

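The side view shows the fingers at crop (385,110) and all the objects undisturbed. The tips look farther back than I expected, so I'll check by projecting the TCP and looking at depth.

```bash
python3 -c "
from h import *
o=ctrl.observe(); p=o['position']
for n in ('side','top'):
    c=capture(n); q=c['world_to_cam']@np.r_[p,1]; u=c['cx']+c['fx']*q[0]/-q[2]; v=c['cy']-c['fy']*q[1]/-q[2]
    print(n,'TCP px',u,v,'crop',(u-150)*2.8,(v-110)*2.8, o['time_s'],p)
    W=pts(c); m=(abs(W[...,0]-.61)<.06)&(abs(W[...,1]+.04)<.06)&(W[...,2]>.046)
    P=W[m]; 
    for a in (.046,.056,.066,.08,.1):
        k=P[(P[:,2]>=a)&(P[:,2]<a+.012)]
        if len(k): print(a,len(k),(k.min(0)*1e3).round(),(k.max(0)*1e3).round())
c=capture('side'); print(c['world_to_cam'])
"
```

```text
side TCP px 287.9798179662314 170.22247383790744 crop 386.34349030544786 168.62292674614082 2.4 [ 0.60988054 -0.04227977  0.05315379]
0.046 58 [ 589. -100.   46.] [610. -87.  58.]
0.056 94 [ 589. -100.   56.] [612. -87.  68.]
0.066 29 [ 590. -100.   66.] [612. -89.  68.]
0.08 6 [597. -46.  90.] [618. -33.  92.]
0.1 141 [589. -48. 100.] [631. -28. 112.]
top TCP px 366.4257363558913 150.91179010687563 crop 605.9920617964955 114.55301229925175 2.4 [ 0.60988054 -0.04227977  0.05315379]
[[-0.93622166 -0.35067237 -0.02275709  0.5009814 ]
 [ 0.21165819 -0.61440804  0.76006814 -0.14585103]
 [-0.28051703  0.70677553  0.6494448  -0.5764068 ]
 [ 0.          0.          0.          1.        ]]
```

Request:
apply_moves:
  targets:
    - [[0,0,0,0,0,0,1.3],[0,0,0,0,0,0,1.3]]

```text
time_s: 2.8
position: [0.6115, -0.0442, 0.0547]
ee_rot: [-0.0, 0.992, -0.123, 0.001]
wrist_force: [-0.1, -0.6, -0.1]
width: 0.155
```

```bash
cat > tip.py <<'E'
from h import *
import sys
c=capture('side'); o=ctrl.observe(); p=o['position']; print(o['time_s'],(p*1e3).round(1),o['width'].round(3) if hasattr(o['width'],'round') else o['width'])
W=pts(c); m=(abs(W[...,0]-p[0])<.04)&(abs(W[...,1]-p[1])<.03)&(W[...,2]>.045)
P=W[m]; 
if len(P):
    k=P[P[:,2]<P[:,2].min()+.015]; print("tip zmin",P[:,2].min(),(k.min(0)*1e3).round(1),(k.max(0)*1e3).round(1))
q=c['world_to_cam']@np.r_[p,1]; u=c['cx']+c['fx']*q[0]/-q[2]; v=c['cy']-c['fy']*q[1]/-q[2]
print(u,v,c['z_map'][int(v)-30:int(v)+6:2,int(u)].round(3))
E
python3 tip.py
```

```text
2.85 [611.3 -44.2  54.4] 0.15288467637856823
tip zmin 0.09197333411421638 [590.6 -50.6  92. ] [631.8 -29.5 106.9]
287.6396113122041 168.84596824070996 [0.685 0.686 0.688 0.692 0.696 0.697 0.7   0.701 0.707 0.8   0.804 0.804
 0.8   0.794 0.79  0.786 0.781 0.777]
```

The tips look about 37 mm higher in the camera than the reading says. I'll go down 2 cm and check again.

Request:
apply_moves:
  targets:
    - [[-0.1,0,-1,0,0,0,1.3],[-0.1,0,-1.9,0,0,0,1.3],[-0.1,0,-1.9,0,0,0,1.3],[-0.1,0,-1.9,0,0,0,1.3]]

```text
time_s: 3.35
position: [0.6098, -0.0444, 0.0346]
ee_rot: [0.0, 0.992, -0.123, -0.0]
wrist_force: [0.1, -0.6, 0.2]
width: 0.15
```

```bash
python3 st.py; python3 tip.py;  python3 -c "
from h import *
c=capture('side'); cv2.imwrite('pics/s2.png',cv2.resize(c['frame'][110:240,220:400],None,fx=4,fy=4,interpolation=cv2.INTER_CUBIC))"
```

```text
t 3.35 pos [609.8 -44.4  34.6] board 58.7 -26.4 ang -0.2471 tilt z [-0. -0. -1.] w 0.1496071933097062 F [ 0.1 -0.6  0.2] q7 [-0.29  0.71  0.41  1.76 -0.4   0.75  0.08]
3.4 [610.  -44.4  34.8] 0.15308609765627132
tip zmin 0.07208616639897569 [589.  -50.   72.1] [630.2 -29.4  87. ]
289.13481161375876 177.86327413163835 [0.    0.697 0.7   0.705 0.703 0.704 0.71  0.715 0.714 0.795 0.788 0.783
 0.777 0.775 0.771 0.765 0.761 0.754]
```

View pics/s2.png

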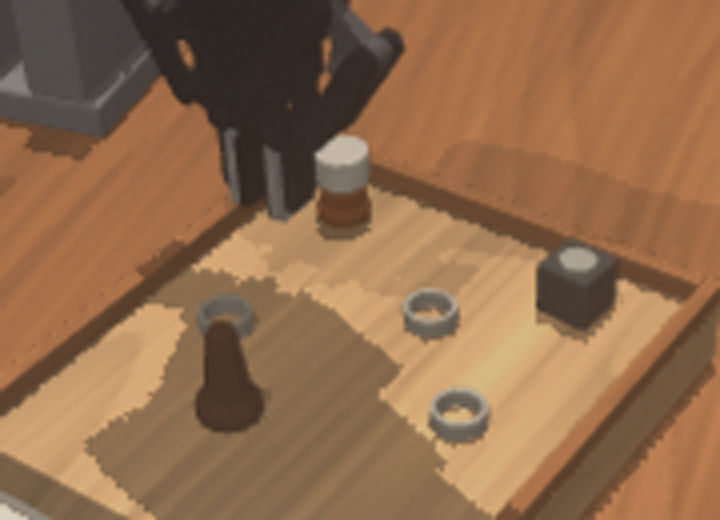

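The camera is clear: the tips stand at about z = 72 mm while the reading says 35 mm, well above the board. I'll trust the camera for height and go down 3 cm more, watching the force.

Request:
apply_moves:
  targets:
    - [[0,0,-1,0,0,0,1.3],[0,0,-2,0,0,0,1.3],[0,0,-2.8,0,0,0,1.3],[0,0,-2.8,0,0,0,1.3]]

```text
time_s: 3.95
position: [0.6091, -0.0443, 0.0057]
ee_rot: [0.0, 0.992, -0.123, -0.001]
wrist_force: [-0.9, 0.5, -0.2]
width: 0.152
```

```bash
sed -i 's/>.045)/>.040)/' tip.py; python3 tip.py
```

```text
4.0 [609.5 -44.4   6.2] 0.15325549542537817
tip zmin 0.04047685982150434 [589.1 -72.   40.5] [649.5 -15.7  55.3]
290.50420810559325 190.37647272587662 [0.706 0.712 0.718 0.719 0.724 0.724 0.729 0.    0.734 0.763 0.76  0.753
 0.75  0.746 0.743 0.736 0.732 0.728]
```

Request:
apply_moves:
  targets:
    - [[0,0,-0.5,0,0,0,1.3],[0,0,-1,0,0,0,1.3],[0,0,-1,0,0,0,1.3]]

```text
time_s: 4.38
position: [0.6094, -0.0442, -0.0038]
ee_rot: [0.0, 0.992, -0.123, -0.0]
wrist_force: [-0.5, -0.3, -0.1]
width: 0.153
```

```bash
python3 st.py; python3 -c "
from h import *
c=capture('side'); cv2.imwrite('pics/s3.png',cv2.resize(c['frame'][130:230,230:350],None,fx=6,fy=6,interpolation=cv2.INTER_CUBIC))
W=pts(c); print(c['z_map'][160:200,286:294:3].T.round(3)); print((W[160:200,289,2]*1e3).round()); print((W[160:200,282,2]*1e3).round()); print((W[160:200,296,2]*1e3).round())"
```

```text
t 4.375 pos [609.4 -44.2  -3.8] board 58.2 -26.3 ang -0.2469 tilt z [-0.001  0.    -1.   ] w 0.1529030814244546 F [-0.5 -0.3 -0.1] q7 [-0.27  0.77  0.38  1.77 -0.42  0.68  0.1 ]
[[0.737 0.739 0.741 0.743 0.745 0.744 0.745 0.746 0.747 0.748 0.75  0.751
  0.754 0.754 0.755 0.756 0.758 0.758 0.762 0.76  0.76  0.756 0.756 0.754
  0.749 0.747 0.746 0.743 0.741 0.738 0.736 0.737 0.734 0.732 0.731 0.725
  0.725 0.722 0.721 0.722]
 [0.709 0.711 0.712 0.712 0.712 0.714 0.721 0.723 0.722 0.724 0.726 0.729
  0.729 0.731 0.732 0.732 0.739 0.738 0.74  0.    0.741 0.745 0.753 0.751
  0.748 0.749 0.747 0.746 0.742 0.739 0.74  0.735 0.732 0.731 0.729 0.729
  0.724 0.723 0.721 0.721]
 [0.705 0.708 0.705 0.708 0.712 0.712 0.713 0.721 0.723 0.726 0.728 0.729
  0.734 0.734 0.733 0.737 0.736 0.737 0.743 0.738 0.741 0.743 0.742 0.754
  0.752 0.747 0.746 0.742 0.74  0.741 0.737 0.733 0.734 0.733 0.73  0.726
  0.725 0.725 0.72  0.719]]
[86. 84. 82. 81. 80. 77. 72. 69. 69. 66. 63. 61. 59. 56. 55. 53. 48. 47.
 45. nan 41. 38. 31. 31. 31. 30. 30. 29. 30. 31. 29. 31. 31. 30. 31. 29.
 31. 31. 30. 29.]
[74. 71. 72. 69. 68. 67. 64. 62. 60. 58. 56. 53. 51. 49. 47. 46. 44. 42.
 38. 32. 31. 30. 31. 30. 31. 31. 40. 41. 39. 38. 37. 34. 32. 31. 32. 31.
 30. 31. 30. 30.]
[88. 86. 87. 86. 84. 76. 71. 69. 67. 65. 62. 60. 59. 57. 54. 53. 51. 50.
 47. 43. 34. 31. 30. 31. 30. 29. 30. 30. 30. 31. 29. 30. 31. 30. 31. 31.
 30. 30. 30. 30.]
```

View pics/s3.png

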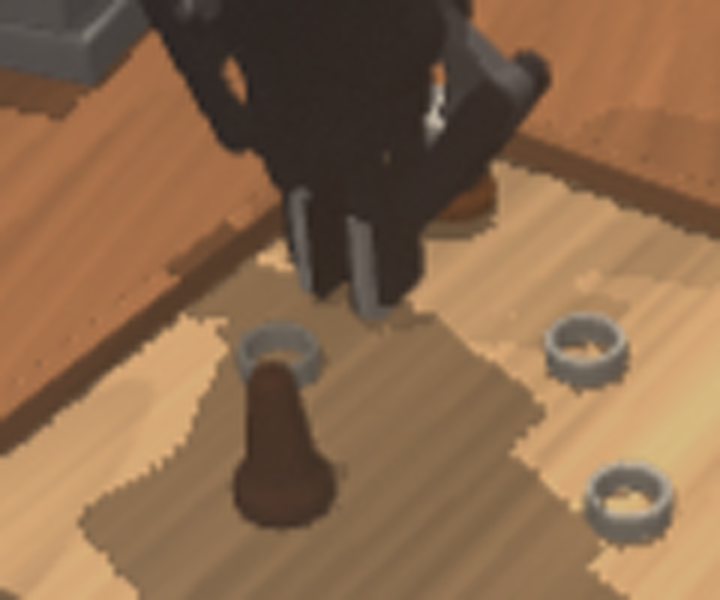

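The tips now stand about 35 mm high and line up with ring1 (crop (278,355)), with the gap at (340,300). I'll lower slightly and push, slanting away from the cone.

Request:
apply_moves:
  targets:
    - [[0.34,1.15,-0.15,0,0,0,1.3],[0.83,2.06,-0.15,0,0,0,1.3],[1.36,2.96,-0.15,0,0,0,1.3],[1.95,3.84,-0.15,0,0,0,1.3],[2.14,4.62,-0.15,0,0,0,1.3]]

```text
time_s: 5.05
position: [0.6319, 0.0027, -0.0048]
ee_rot: [0.0, 0.992, -0.123, 0.0]
wrist_force: [0.3, -0.2, 0.8]
width: 0.158
```

```bash
python3 st.py; python3 -c "
from h import *
c=capture('side'); cv2.imwrite('pics/s4.png',cv2.resize(c['frame'][130:310,150:390],None,fx=3.2,fy=3.2,interpolation=cv2.INTER_CUBIC))"
```

```text
t 5.05 pos [631.9   2.7  -4.8] board 68.5 24.7 ang -0.2465 tilt z [ 0. -0. -1.] w 0.15778626819377753 F [ 0.3 -0.2  0.8] q7 [-0.34  0.8   0.39  1.71 -0.43  0.71  0.02]
```

View pics/s4.png

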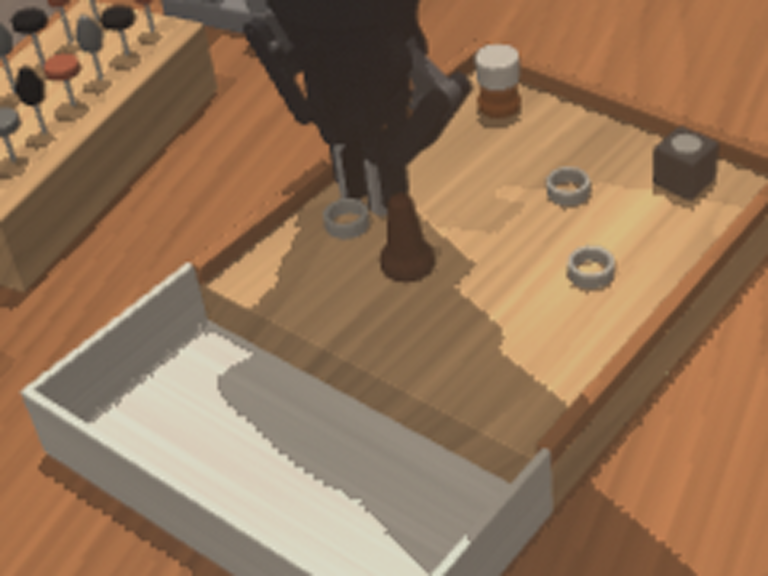

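Ring1 sits nested at the tips, crop (347,218), and the cone at (405,265) has not moved. Before passing the cone I'll check how low the gripper's knuckles hang near it.

```bash
python3 -c "
from h import *
c=capture('side'); W=pts(c); d=W[...,:2]-[.5594,-.0045]; bx=d@[.9696,-.2445]*1e3; by=d@[.2445,.9696]*1e3; z=W[...,2]*1e3
for lo in range(0,60,6):
    m=(bx>=lo)&(bx<lo+6)&(by>-20)&(by<36+5)&(z>40)
    print(lo-68.5, m.sum(), z[m].min().round() if m.any() else None, by[m].min().round(),by[m].max().round()) if m.any() else print(lo,'none')
m=(bx>0)&(bx<45)&(by>36)&(by<70)&(z>35)&(z<80); print('cone',bx[m].min(),bx[m].max(),by[m].min(),by[m].max(),z[m].max())
"
```

```text
-68.5 42 120.0 15.0 38.0
-62.5 89 112.0 14.0 40.0
-56.5 84 101.0 15.0 40.0
-50.5 97 92.0 15.0 39.0
-44.5 429 83.0 -1.0 41.0
-38.5 1838 78.0 -16.0 41.0
-32.5 395 80.0 -14.0 41.0
-26.5 252 46.0 -14.0 41.0
-20.5 334 40.0 -7.0 41.0
-14.5 115 41.0 16.0 41.0
cone 7.644710580191081 42.874860788521175 36.239709142538985 66.93449210730532 79.79128071842977
```

Clear: the linkage is at least 85 mm high at the cone's offset, and the cone is 75 mm tall. I'll push ring1 over the edge.

Request:
apply_moves:
  targets:
    - [[0.49,1.94,0,0,0,0,1.3],[0.98,3.88,0,0,0,0,1.3],[1.47,5.82,0,0,0,0,1.3],[1.96,7.76,0,0,0,0,1.3],[2.45,9.7,0,0,0,0,1.3]]

```text
time_s: 5.78
position: [0.656, 0.1007, -0.0049]
ee_rot: [-0.0, 0.992, -0.123, -0.0]
wrist_force: [0.7, 0.3, -0.4]
width: 0.153
```

Request:
apply_moves:
  targets:
    - [[0.12,0.48,0,0,0,0,1.3],[0.12,0.48,4,0,0,0,1.3],[0.12,0.48,8,0,0,0,1.3]]

```text
time_s: 6.15
position: [0.6565, 0.1028, 0.0757]
ee_rot: [0.001, 0.992, -0.124, -0.001]
wrist_force: [0.5, 0.1, 1.0]
width: 0.153
```

```bash
python3 st.py; python3 -c "
from h import *
c=capture('side'); cv2.imwrite('pics/s5.png',cv2.resize(c['frame'][130:340,150:410],None,fx=2.8,fy=2.8,interpolation=cv2.INTER_CUBIC))"
```

```text
t 6.15 pos [656.5 102.8  75.7] board 67.9 127.8 ang -0.2479 tilt z [-0.001 -0.001 -1.   ] w 0.15343694230301638 F [0.5 0.1 1. ] q7 [-0.52  0.74  0.46  1.6  -0.39  0.9  -0.17]
```

View pics/s5.png

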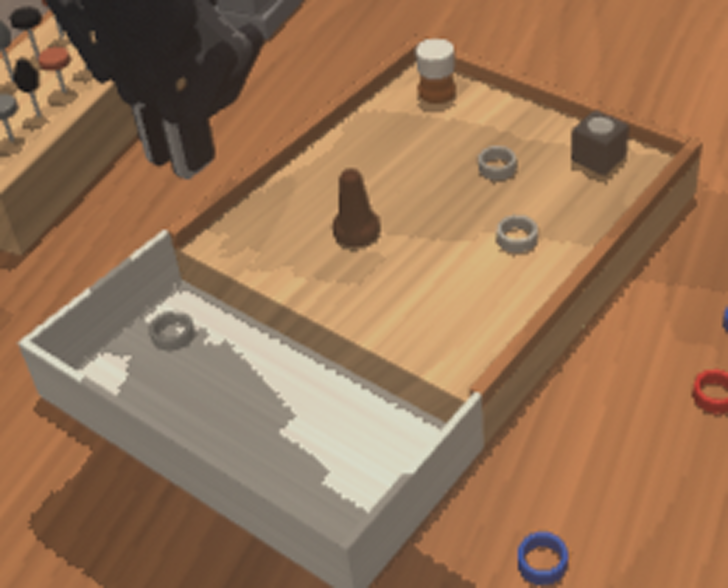

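Ring1 lies in the pan, crop (172,330), and everything else is in place. Ring0 is next: travel above the objects, then descend behind it.

Request:
apply_moves:
  targets:
    - [[-4,-3,0,0,0,0,1.3],[-8,-6.1,0,0,0,0,1.3],[-12,-9.1,0,0,0,0,1.3],[-16.04,-12.13,0,0,0,0,1.3],[-16.04,-12.13,0,0,0,0,1.3]]

```text
time_s: 6.82
position: [0.4927, -0.0209, 0.0751]
ee_rot: [0.001, 0.992, -0.126, -0.002]
wrist_force: [0.7, 0.2, -0.4]
width: 0.149
```

Request:
apply_moves:
  targets:
    - [[0,0,0,0,0,0,1.3],[0,0,-3.5,0,0,0,1.3],[0,0,-6,0,0,0,1.3],[0,0,-6,0,0,0,1.3]]

```text
time_s: 7.32
position: [0.4962, -0.0169, 0.0138]
ee_rot: [0.0, 0.992, -0.123, -0.001]
wrist_force: [0.2, 0.8, 0.6]
width: 0.15
```

```bash
python3 st.py; python3 -c "
from h import *
c=capture('top');cs=capture('side')
for n,c,(u,v) in(('top',c,(334,213)),('side',cs,(334,214))):
    W=pts(c)
    P=W[v-13:v+14,u-13:u+14].reshape(-1,3); P=P[(P[:,2]>.0345)&(P[:,2]<.043)]; print(n,(P.min(0)*1e3).round(),(P.max(0)*1e3).round())"
```

```text
t 7.325 pos [496.2 -16.9  13.8] board -58.2 -27.5 ang -0.2458 tilt z [-0.003 -0.    -1.   ] w 0.1498004752605149 F [0.2 0.8 0.6] q7 [-0.37  0.61  0.4   2.07 -0.43  0.55  0.09]Traceback (most recent call last):
  File "<string>", line 6, in <module>
    P=W[v-13:v+14,u-13:u+14].reshape(-1,3); P=P[(P[:,2]>.0345)&(P[:,2]<.043)]; print(n,(P.min(0)*1e3).round(),(P.max(0)*1e3).round())
                                                                                        ~~~~~^^^
    return umr_minimum(a, axis, None, out, keepdims, initial, where)
ValueError: zero-size array to reduction operation minimum which has no identity
```

```bash
python3 -c "
from h import *
c=capture('side'); W=pts(c); d=W[...,:2]-[.5594,-.0045]; bx=d@[.9696,-.2445]*1e3; by=d@[.2445,.9696]*1e3; z=W[...,2]*1e3
m=(abs(bx+58)<24)&(by>-40)&(by<-5)&(z>42); print('tip',z[m].min(),bx[m&(z<80)].min(),bx[m&(z<80)].max())
m=(abs(bx+58)<24)&(by>-12)&(by<28)&(z>34.5)&(z<41); print('ring0',m.sum(),bx[m].min(),bx[m].max(),by[m].min(),by[m].max())"
```

```text
tip 52.946191339348914 -77.61278552829985 -37.286831817188876
ring0 99 -70.82616514960208 -47.557854863385955 -4.113028908073991 19.455778546657445
```

The tip is at about 52 mm for a reading of 14 mm, so the offset is unchanged. Ring0 is at board (-59, 8), aligned. Lower, then push.

Request:
apply_moves:
  targets:
    - [[0,0,-1.0,0,0,0,1.3],[0,0,-1.85,0,0,0,1.3],[0,0,-1.85,0,0,0,1.3],[0.24,0.97,-1.85,0,0,0,1.3],[0.49,1.94,-1.85,0,0,0,1.3]]

```text
time_s: 8.1
position: [0.5019, 0.0027, -0.0031]
ee_rot: [-0.0, 0.992, -0.123, 0.0]
wrist_force: [-0.6, -0.1, -0.3]
width: 0.154
```

Request:
apply_moves:
  targets:
    - [[0.37,1.45,0,0,0,0,1.3],[0.73,2.91,0,0,0,0,1.3],[1.22,4.85,0,0,0,0,1.3],[1.71,6.79,0,0,0,0,1.3],[2.2,8.73,0,0,0,0,1.3]]

```text
time_s: 8.72
position: [0.5237, 0.0907, -0.0033]
ee_rot: [-0.0, 0.992, -0.123, 0.0]
wrist_force: [0.1, 0.3, 0.2]
width: 0.151
```

```bash
python3 st.py; python3 -c "
from h import *
c=capture('side'); cv2.imwrite('pics/s6.png',cv2.resize(c['frame'][130:340,150:410],None,fx=2.8,fy=2.8,interpolation=cv2.INTER_CUBIC))"
```

```text
t 8.725 pos [523.7  90.7  -3.3] board -57.9 83.6 ang -0.2465 tilt z [ 0.  0. -1.] w 0.1513359606267018 F [0.1 0.3 0.2] q7 [-0.56  0.68  0.4   1.98 -0.47  0.57 -0.09]
```

View pics/s6.png

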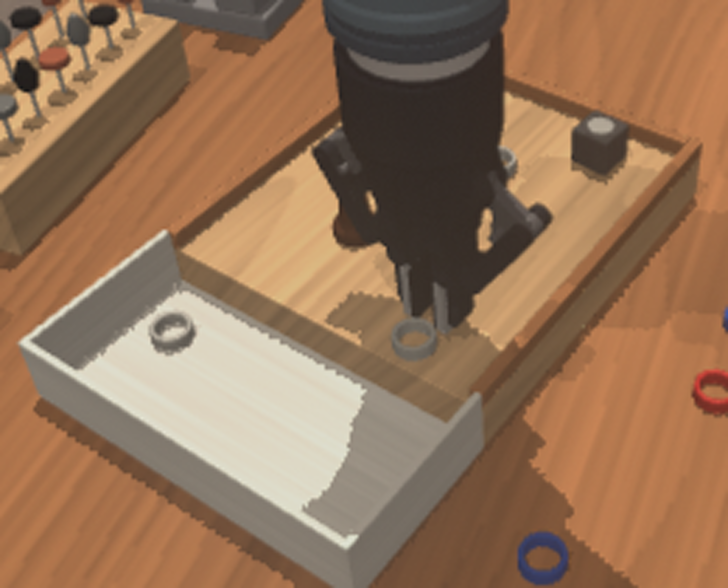

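Ring0 is nested at crop (413,338), near the lip. Finish the push, lift, and go behind ring2.

Request:
apply_moves:
  targets:
    - [[0.49,1.94,0,0,0,0,1.3],[0.86,3.4,0,0,0,0,1.3],[1.1,4.36,0,0,0,0,1.3],[1.1,4.36,4,0,0,0,1.3],[1.1,4.36,8,0,0,0,1.3]]

```text
time_s: 9.4
position: [0.5341, 0.1326, 0.0773]
ee_rot: [0.001, 0.992, -0.123, -0.001]
wrist_force: [-0.1, 0.1, 0.2]
width: 0.148
```

Request:
apply_moves:
  targets:
    - [[0,-5,0,0,0,0,1.3],[-0.2,-10,0,0,0,0,1.3],[-0.4,-15,0,0,0,0,1.3],[-0.6,-20.9,0,0,0,0,1.3],[-0.6,-20.9,0,0,0,0,1.3]]

```text
time_s: 10.02
position: [0.5277, -0.0828, 0.0772]
ee_rot: [0.002, 0.992, -0.128, 0.0]
wrist_force: [0.2, 0.6, 1.2]
width: 0.151
```

Request:
apply_moves:
  targets:
    - [[0,0,0,0,0,0,1.3],[0,0,0,0,0,0,1.3]]

```text
time_s: 10.28
position: [0.5286, -0.0744, 0.0765]
ee_rot: [-0.0, 0.993, -0.122, -0.0]
wrist_force: [0.1, 0.3, -0.3]
width: 0.154
```

```bash
python3 st.py; python3 -c "
from h import *
c=capture('side'); W=pts(c); d=W[...,:2]-[.5594,-.0045]; bx=d@[.9696,-.2445]*1e3; by=d@[.2445,.9696]*1e3; z=W[...,2]*1e3
def f(n,m): print(n,m.sum(),*([bx[m].min().round(),bx[m].max().round(),by[m].min().round(),by[m].max().round()] if m.any() else []))
f('ring2',(abs(bx+13)<20)&(abs(by+40)<20)&(z>34.5)&(z<41))
f('pan rings',(abs(bx)<100)&(by>126)&(by<212)&(z>9)&(z<16))
f('pan -x',(abs(bx+55)<40)&(by>126)&(by<205)&(z>9)&(z<16))"
```

```text
t 10.275 pos [528.6 -74.4  76.5] board -12.8 -75.3 ang -0.2445 tilt z [-0.     0.001 -1.   ] w 0.15441555962806797 F [ 0.1  0.3 -0.3] q7 [-0.32  0.55  0.49  1.96 -0.38  0.73  0.16]
ring2 90 -26.0 -0.0 -53.0 -27.0
pan rings 219 -73.0 85.0 140.0 168.0
pan -x 119 -73.0 -49.0 140.0 164.0
```

Request:
apply_moves:
  targets:
    - [[0,0,-4,0,0,0,1.3],[0,0,-7,0,0,0,1.3],[0,0,-8.05,0,0,0,1.3],[0,0,-8.05,0,0,0,1.3],[0.24,0.97,-8.05,0,0,0,1.3]]

```text
time_s: 10.95
position: [0.5317, -0.067, -0.0027]
ee_rot: [0.0, 0.992, -0.124, 0.001]
wrist_force: [-0.1, 0.3, 0.7]
width: 0.153
```

Request:
apply_moves:
  targets:
    - [[0.2,0.78,0,0,0,0,1.3],[0.2,2.01,0,0,0,0,1.3],[0.11,4.1,0,0,0,0,1.3],[0.02,6.19,0,0,0,0,1.3],[-0.13,8.49,0,0,0,0,1.3]]

```text
time_s: 11.58
position: [0.5297, 0.0196, -0.0035]
ee_rot: [-0.0, 0.992, -0.123, 0.0]
wrist_force: [-1.0, -0.8, 0.0]
width: 0.149
```

```bash
python3 st.py; python3 -c "
from h import *
c=capture('side'); cv2.imwrite('pics/s7.png',cv2.resize(c['frame'][130:340,150:410],None,fx=2.8,fy=2.8,interpolation=cv2.INTER_CUBIC))"
```

```text
t 11.575 pos [529.7  19.6  -3.5] board -34.7 16.1 ang -0.2467 tilt z [ 0.001  0.    -1.   ] w 0.14913137508516175 F [-1.  -0.8  0. ] q7 [-0.44  0.68  0.41  1.99 -0.49  0.57  0.07]
```

View pics/s7.png

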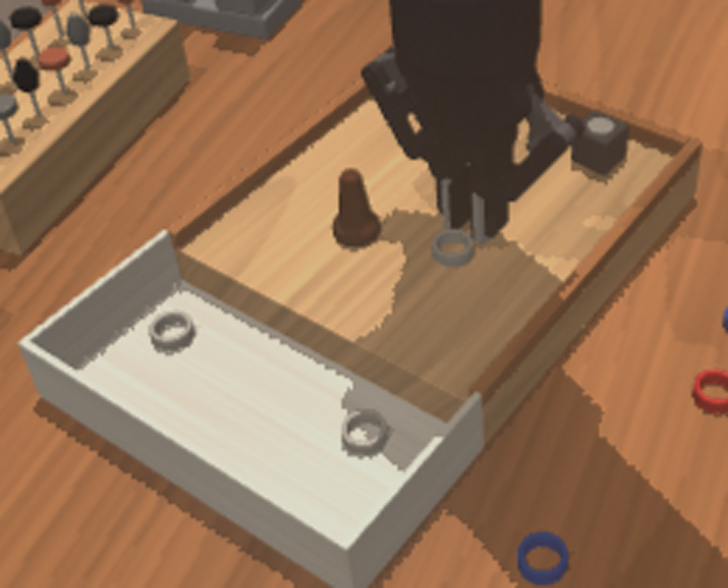

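Ring2 is nested at crop (453,246), clear of the cone. Ring0 (365,432) and ring1 (172,330) are in the pan. I'll push ring2 on, easing it a little to +x so it doesn't land on ring0.

Request:
apply_moves:
  targets:
    - [[0.49,1.94,0,0,0,0,1.3],[1.27,3.81,0,0,0,0,1.3],[2.15,5.65,0,0,0,0,1.3],[2.93,7.52,0,0,0,0,1.3],[3.37,9.26,0,0,0,0,1.3]]

```text
time_s: 12.25
position: [0.564, 0.1123, -0.0038]
ee_rot: [-0.0, 0.992, -0.123, 0.0]
wrist_force: [0.5, 0.6, 0.7]
width: 0.152
```

Request:
apply_moves:
  targets:
    - [[0.34,1.36,0,0,0,0,1.3],[0.34,1.36,0,0,0,0,1.3],[0.34,1.36,4,0,0,0,1.3],[0.34,1.36,9,0,0,0,1.3],[0.34,6,14,0,0,0,1.3]]

```text
time_s: 12.88
position: [0.5671, 0.1618, 0.1339]
ee_rot: [0.001, 0.992, -0.127, 0.0]
wrist_force: [1.0, 1.0, -0.4]
width: 0.154
```

Request:
apply_moves:
  targets:
    - [[0,6,3,0,0,0,1.3],[-4,12,3,0,0,0,1.3],[-8,18,3,0,0,0,1.3],[-8,18,3,0,0,0,1.3],[-8,18,3,0,0,0,1.3]]

```text
time_s: 13.5
position: [0.4853, 0.348, 0.1617]
ee_rot: [0.0, 0.993, -0.122, -0.0]
wrist_force: [1.7, -0.9, 0.1]
width: 0.153
```

```bash
python3 st.py; python3 -c "
from h import *
c=capture('top'); cv2.imwrite('pics/t8.png',cv2.resize(c['frame'][80:310,190:440],None,fx=2.5,fy=2.5,interpolation=cv2.INTER_CUBIC))"
```

```text
t 13.5 pos [485.3 348.  161.7] board -158.0 323.7 ang -0.2441 tilt z [-0.001 -0.    -1.   ] w 0.15314032357547305 F [ 1.7 -0.9  0.1] q7 [-1.11  0.54  0.57  1.74 -0.34  0.97 -0.65]
```

View pics/t8.png

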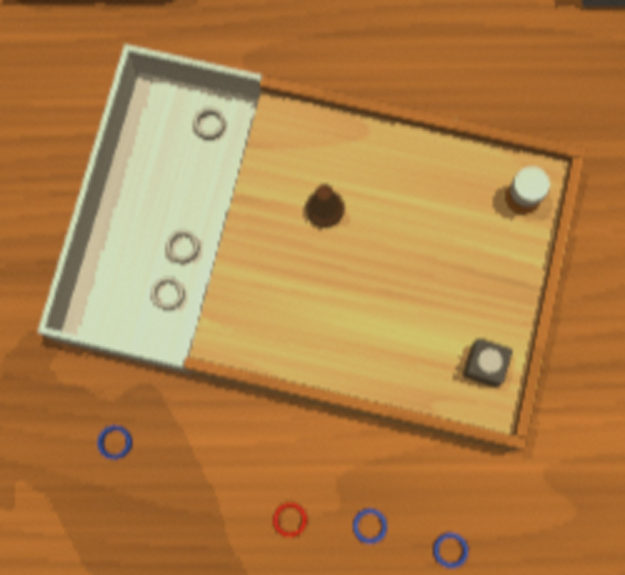

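All three rings lie flat in the pan, crop (209,124), (183,248) and (168,294). The cone (324,207), jar (529,187), block (489,362) and coloured decoys are where they were, and the arm is clear.

```bash
python3 -c "
from h import *
close_job()"
```

```text
the job is handed in; nothing more can be done
```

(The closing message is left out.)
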